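# Load a rocking tray evenly

### The job

Stand the two matching brass padlock bodies (the ones without a shackle) on the rocking tray, one on each side of its middle bar, so that the loaded tray comes to rest level. Set them down gently and upright, and leave the padlock with the shackle where it stands.

Things in the scene. Friction and masses are not known exactly. Their poses are not given: they have to be found in the camera images.
- brass_body_a_center (a point): centre of one of the two identical solid brass padlock bodies without a shackle (about 320 g each, equal in weight), one of the pair, which stands upright on the bench: 24 mm along its own x, 38 mm along its own y, 42 mm high (z); the point is 21 mm above its underside. Best grasped across the 24 mm.
- brass_body_b_center (a point): centre of one of the two identical solid brass padlock bodies without a shackle (about 320 g each, equal in weight), the other of the pair, which stands upright on the bench: 24 mm along its own x, 38 mm along its own y, 42 mm high (z); the point is 21 mm above its underside. Best grasped across the 24 mm.
- shackle_padlock_center (a point): centre of the similar brass padlock with a steel shackle (18 mm along its x, 50 mm along its y, 76 mm high, point 38 mm above its underside); it stands upright among the padlock bodies and is not to be moved.
- tray_mid (a point): middle of the plain steel tray, on the top face of its floor, 12 mm above the pivot pin and 72 mm above the bench. Its y runs along the tray's 300 mm length, its x across the 104 mm width (the pivot pin lies along x); they tilt with the tray. A rim 6 mm high above the floor and 3 mm thick runs round the tray; a bar 10 mm wide (y), 6 mm high, crosses it in the middle and divides it in two open halves.
- tray_left (a point): centre of the loading place on the +y half: top face of the tray floor, 90 mm from the middle along the tray's +y; same axes as the middle, tilts with the tray. When the tray is level it lies 72 mm above the bench.
- tray_right (a point): the same on the -y half, 90 mm from the middle along the tray's -y.
- tray (a joint): tilt of the tray about its pivot pin, rad: 0 level, positive when the +y end is up, stops at -0.2 and 0.2. A weak centring spring (about 0.9 N m/rad) holds the empty tray level, and the motion is damped; one padlock body alone tips it to the stop, two at equal distances from the middle level it (each 10 mm of difference tilts it about 0.04 rad). It yields when a held body is lowered on a raised side: it levels under it.
- bench_vice: the fixed bench vice, to be passed in front, between the tray and the padlock bodies: it stands at world x over 0.49 m, y from -0.13 to 0.01 m, up to 0.19 m high. Behind it a mirror and tools hang at x over 0.63 m, from 0.34 m height up; a wall stands at the far right (x over 0.38 m, y below -0.63 m). None of these moves.

How it is judged:
At the end, for the whole second after the job is handed in: Both brass bodies without shackle stand upright (within 0.2 rad) on the tray floor, one on each side of the middle bar (centres at least 30 mm from the middle and inside the rim), at rest, and the tray is still and level within 0.07 rad (4 degrees) (((y of brass_body_a_center in the frame of tray_mid between 0.03 and 0.15 m and x of brass_body_a_center in the frame of tray_mid between -0.05 and 0.05 m and z of brass_body_a_center in the frame of tray_mid between 0.012 and 0.03 m and y of brass_body_b_center in the frame of tray_mid between -0.15 and -0.03 m and x of brass_body_b_center in the frame of tray_mid between -0.05 and 0.05 m and z of brass_body_b_center in the frame of tray_mid between 0.012 and 0.03 m) or (y of brass_body_a_center in the frame of tray_mid between -0.15 and -0.03 m and x of brass_body_a_center in the frame of tray_mid between -0.05 and 0.05 m and z of brass_body_a_center in the frame of tray_mid between 0.012 and 0.03 m and y of brass_body_b_center in the frame of tray_mid between 0.03 and 0.15 m and x of brass_body_b_center in the frame of tray_mid between -0.05 and 0.05 m and z of brass_body_b_center in the frame of tray_mid between 0.012 and 0.03 m)) and value of joint tray between -0.07 and 0.07 rad and angle between each of brass_body_a_center, brass_body_b_center's own z axis and vertical below 0.2 rad and linear speed of each of brass_body_a, brass_body_b below 0.02 m/s and velocity of joint tray between -0.05 and 0.05 rad/s); the robot touches nothing.
It fails at once if the padlock with the shackle is shoved (over 40 mm) or tipped over (distance of shackle_padlock_center from where it was at the start of the episode above 0.04 m or angle between shackle_padlock_center's own z axis and vertical above 0.6 rad).
It fails at once if a padlock body is dropped (falls free of the fingers at over 0.6 m/s, about 18 mm of fall) ((contact force between brass_body_a and the fingers below 0.05 N and linear speed of brass_body_a above 0.6 m/s) or (contact force between brass_body_b and the fingers below 0.05 N and linear speed of brass_body_b above 0.6 m/s)).
It fails at once if a padlock body is rammed on the tray (over 30 N) (contact force between any of brass_body_a, brass_body_b and tray above 30 N).
It also fails if it takes over 69 s, if anything falls off the work surface, if the arm or the gripper's body presses on something with over 40 N, if the wrist force passes 120 N, or if a joint passes its speed limit or range.

### The arm

A 6-joint arm with a two-finger parallel gripper is mounted at the origin on a cart in front of the work surface, level with it; the furniture and walls round the work are solid. World frame = base frame: x ahead of the robot, y to its left, z up, the work surface at z = 0. Lengths are in m, angles in rad, forces in N, time in s.
With the tool pointing down it reaches from about 0.35 to 0.975 m from the base axis. Payload 4.9 kg.
Tool frame: the origin (TCP) lies at the very end of the fingers, on their centre line; the grasp point (between the pads) lies 19 mm behind it (ctrl.grip_point_offset is the distance from the TCP to the grasp point, in m); z points along the fingers, y is the line along which they close (so a half turn about z gives the same grasp; the last joint's range is limited). The gripper opens to 85 mm and grips with 20 to 120 N. Pads are 22 mm wide; open, the fingers measure 114 mm over their backs; the gripper's body (76 mm by 85 mm) begins 54 mm behind the grasp point. The pads swing forward as they close: fully open they stand 13 mm farther back than shut.
Start: joints at [-1.356, 0.053, 1.613, -0, 1.476, -0.119], TCP at [0.205, -0.59, 0.231] pointing down, gripper open.
Joint ranges: [-3.01, 3.01], [-1.01, 2.22], [0.06, 2.58], [-1.02, 4.17], [0.09, 2.62], [-3.14, 3.14]. Speed limits (rad/s): [2.57, 2.57, 3.14, 3.14, 3.14, 3.14].

### API

Orientations are given as a rotation vector (axis times angle).
In Python, from station import ctrl gives the robot as it stands.
- The arm moves only by the tool send_rows, never from a script. Its argument "rows" is a list of rows, each a list of 3 entries, a list of its own where there are three numbers: the finger opening in cm, from 0 to 8.54, then the shift along the tool's x, y, z in cm, then the turn about the tool's z in degrees. A call has 1 to 10 rows; each row shifts and turns the commanded pose from where the row before left it, along the tool's axes as they then stand; what a row does not reach is not made up. A row lasts 1/8 s, in which the tool goes at most 62.5 mm and 10.7 degrees, less where a joint would pass 70% of its speed; a pose out of reach is approached as far as the arm can. A call with a gripper value outside its range is refused whole. The fingers move at their own pace and stop on an object; "newtons" is the grip in N (left out, the last holds). Time passes only in rows, so rows that do not move let the fingers close. It gives the time, the measured TCP pose, the force, the opening and the grip force at its end, in the units of the state.
- ctrl.get_obs(): the state, without advancing time (a new reading comes with each control period).
- ctrl.get_image(name): name is "side" or "top" or "wrist"; returns a dict with "frame" (384x512x3 uint8, red, green, blue), "range_z" (384x512 float32, m along the optical axis (not along the pixel's ray), 0 where there is no reading), "fx", "fy", "cx", "cy" (pixels), "k1" (the pictures are not rectified: a ray, as slopes to the right and down, at radius r is drawn at 1 + k1 r^2 times it, then the intrinsics apply), "cam_to_world" (4x4, takes a point from camera to world coordinates). Camera axes: x right, y down, z forward; pixel columns grow to the right and rows downward; lengths in m; the calibration is good to about 2 mm. A picture is of the moment at which its call begins.
- ctrl.finish_job(): hands the job in; it is judged then, once.
The state is a dict: "t": time; "q": joint angles; "dq": joint speeds; "effort": joint torques, N m; "tool_pos": TCP position; "tool_rot": TCP orientation; "contact_force": force on the tool from outside, world axes, zero at the start; "wrist_torque": the same for the moment, N m; "opening": finger opening in m; "grip_force": force on a finger pad.
Only numpy, scipy, OpenCV 4.12 (cv2) and the standard library are available. Lean on these libraries where they do the work, as an engineer would, in place of code of your own. Each camera call takes 0.05 s, during which the arm holds its last target. There are 200 camera calls.

## Working session

There is one attempt and no reset: what is moved stays moved. The work goes in short steps, Python scripts to look and compute and a tool call to move; the robot and the scene stay as the last step left them, time stands still between calls to the robot, and variables do not carry over. Pictures are saved under pics/ and viewed, at most 10 in all, crops included, and the job is handed in when it is done.

Besides the shell and the picture viewer there is one more tool, called after "Emit:" as name(argument=value, ...) on one line, values as JSON. send_rows: Moves the arm, as the interface text tells. Its arguments: {"type":"object","properties":{"rows":{"type":"array","items":{"type":"array"}},"newtons":{"type":"number"}},"required":["rows"]}

```bash
mkdir -p pics; ls; cat > h.py <<'E'
from station import ctrl
import numpy as np, cv2
from scipy.spatial.transform import Rotation as R
def cloud(im):
    h,w=im["range_z"].shape
    u,v=np.meshgrid(np.arange(w),np.arange(h))
    x=(u-im["cx"])/im["fx"]; y=(v-im["cy"])/im["fy"]
    a,b=x.copy(),y.copy()
    for _ in range(8):
        s=1+im["k1"]*(a*a+b*b); a,b=x/s,y/s
    z=im["range_z"]; P=np.stack([a*z,b*z,z],-1)
    T=np.array(im["cam_to_world"]); W=P@T[:3,:3].T+T[:3,3]
    W[z<=0]=np.nan
    return W
def save(im,n): cv2.imwrite("pics/"+n,im["frame"][:,:,::-1])
E
python3 - <<'E'
from h import *
o=ctrl.get_obs(); print(o["t"],o["tool_pos"],R.from_rotvec(o["tool_rot"]).as_matrix().round(3))
t=ctrl.get_image("top"); s=ctrl.get_image("side")
for i,n in((t,"t"),(s,"s")): np.savez(n+".npz",**i); print(n,np.array(i["cam_to_world"]).round(2).tolist(),i["fx"])
cv2.imwrite("pics/a.png",cv2.resize(np.hstack([t["frame"],s["frame"]])[:,:,::-1],(800,300)))
save(t,"t.png")
E
```

```text
pics
0.0 [ 0.20463062 -0.58988405  0.23006225] [[ 0.945  0.328 -0.   ]
 [ 0.328 -0.945  0.002]
 [ 0.    -0.002 -1.   ]]
t [[-0.03, -0.98, 0.18, 0.35], [-1.0, 0.03, 0.01, -0.01], [-0.01, -0.18, -0.98, 1.05], [0.0, 0.0, 0.0, 1.0]] 383.5296412923712
s [[0.92, -0.26, 0.3, 0.18], [-0.39, -0.62, 0.68, -0.85], [0.01, -0.74, -0.67, 0.9], [0.0, 0.0, 0.0, 1.0]] 419.3846516058997
```

View pics/t.png

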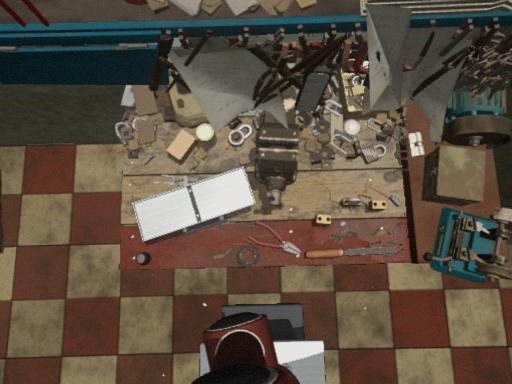

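View pics/a.png

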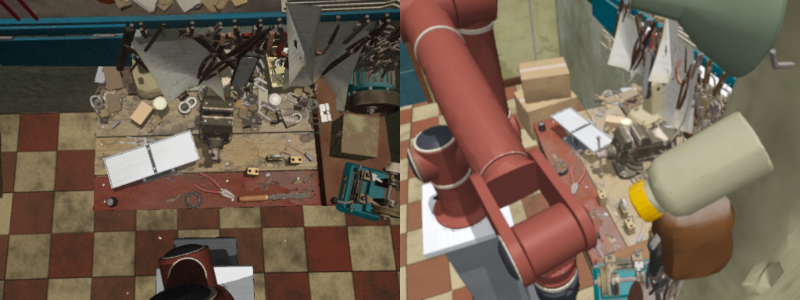

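The top view shows the tray at about (195,204), with brass objects at (323,219), (352,202, likely the shackle one) and (378,205). The vice is at (276,160).

```bash
python3 - <<'E'
from h import *
t=dict(np.load("t.npz")); W=cloud(t); f=t["frame"]
z=W[:,:,2]; x=W[:,:,0]; y=W[:,:,1]
np.set_printoptions(precision=4,suppress=True)
m=((z>0.025)&(z<0.1)&(x>0.3)&(x<0.5)&(y<-0.1)&(y>-0.62)).astype(np.uint8)
n,l,st,c=cv2.connectedComponentsWithStats(m)
for i in range(1,n):
    if st[i,4]<20: continue
    P=W[l==i]; zt=np.percentile(P[:,2],95); T=P[P[:,2]>min(zt,.042)-0.006]
    print(st[i],c[i],"ztop",zt,"mean",T.mean(0),"rect",cv2.minAreaRect((T[:,:2]*1000).astype(np.float32)))
hsv=cv2.cvtColor(f,cv2.COLOR_RGB2HSV)
m=((z>0.03)&(z<0.12)&(hsv[:,:,1]<60)&(hsv[:,:,2]>150)&(x>.3)&(x<.62)&(y>0.02)&(y<0.45)).astype(np.uint8)
n,l,st,c=cv2.connectedComponentsWithStats(m)
M=cv2.morphologyEx(m,cv2.MORPH_CLOSE,np.ones((7,7))); n,l,st,c=cv2.connectedComponentsWithStats(M)
i=1+np.argmax(st[1:,4]); P=W[(l==i)&(m>0)]
print("tray",st[i],P.mean(0),cv2.minAreaRect((P[:,:2]*1000).astype(np.float32)))
A=np.c_[P[:,:2]-P[:,:2].mean(0),np.ones(len(P))]; print(np.linalg.lstsq(A,P[:,2],rcond=None)[0])
s=dict(np.load("s.npz"));V=cloud(s)
d=np.abs(V[:,:,:2]-[0.36,-0.3]).max(-1)<0.2; r,cc=np.where(d&(V[:,:,2]>-.01)&(V[:,:,2]<.1)); print(r.min(),r.max(),cc.min(),cc.max())
a=cv2.resize(f[180:260,290:410],(600,400),interpolation=3); b=cv2.resize(s["frame"][200:320,225:325],(333,400),interpolation=3)
cv2.imwrite("pics/b.png",cv2.resize(np.hstack([a,b])[:,:,::-1],(800,343)))
E
```

```text
[ 407  198   93   82 3665] [442.9531 230.0543] ztop 0.09322295853798546 mean [ 0.4218 -0.4695  0.0678] rect ((399.71746826171875, -508.9565734863281), (221.54039001464844, 199.33499145507812), 89.88175964355469)
[342 201  20   6  63] [352.5079 203.8095] ztop 0.07258651371886328 mean [ 0.4973 -0.2542  0.0453] rect ((497.1819763183594, -250.9119110107422), (46.37790298461914, 6.198156833648682), 88.02522277832031)
[370 202  17   8 119] [378.5966 205.7479] ztop 0.045452533078395495 mean [ 0.4907 -0.322   0.0421] rect ((491.19482421875, -321.49151611328125), (37.504390716552734, 18.03472137451172), 87.93174743652344)
[316 214  16  11 149] [323.443  219.2617] ztop 0.04533311296391625 mean [ 0.4589 -0.1747  0.0424] rect ((459.0896911621094, -174.9123992919922), (37.43568420410156, 23.846906661987305), 84.06010437011719)
[463 232   9  16  94] [466.5106 239.2766] ztop 0.09918502619512015 mean [ 0.3952 -0.5093  0.0932] rect ((395.62261962890625, -508.2015075683594), (13.759963035583496, 42.32834243774414), 68.7659912109375)
[491 241   5  13  29] [493.069  247.0345] ztop 0.058541408082737376 mean [ 0.3761 -0.5915  0.0564] rect ((376.5787658691406, -591.398681640625), (5.358365535736084, 32.419898986816406), 69.90121459960938)
[499 240   8  22  87] [502.8276 249.977 ] ztop 0.059863724966597795 mean [ 0.3683 -0.6139  0.057 ] rect ((367.09039306640625, -611.1371459960938), (17.230138778686523, 51.99510192871094), 89.6090316772461)
[326 249  15   8  48] [333.4792 252.5625] ztop 0.029526385825854474 mean [ 0.3719 -0.1973  0.0267] rect ((371.7293395996094, -196.2761688232422), (16.060338973999023, 37.55500411987305), 7.949610233306885)
tray [ 132  167  117   74 4699] [0.5054 0.1664 0.0728] ((530.5524291992188, 169.31556701660156), (158.3330535888672, 300.4114685058594), 16.682586669921875)
[-0.022  -0.0084  0.0728]
231 375 221 319
```

View pics/b.png

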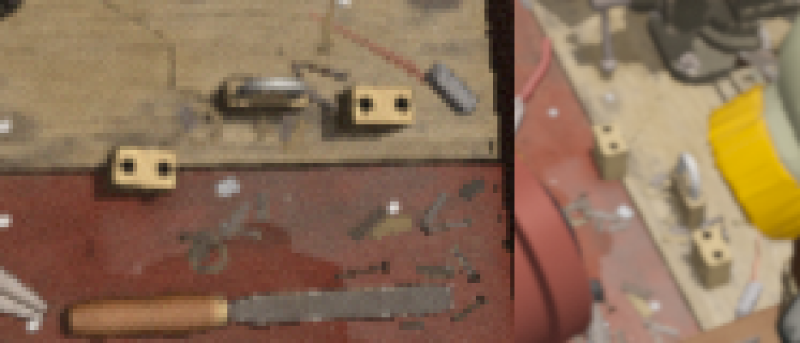

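Bodies without a shackle are at crop (143,168) and (380,105). The shackle padlock lies between them at (265,92), close to the second one. My x<0.5 limit cut the second body, so I'm refining.

```bash
python3 - <<'E'
from h import *
np.set_printoptions(precision=4,suppress=True)
t=dict(np.load("t.npz")); W=cloud(t); f=t["frame"]
z=W[:,:,2]; x=W[:,:,0]; y=W[:,:,1]
for n,(cx,cy),lo,hi in(("A",(.459,-.175),.036,.05),("B",(.495,-.322),.036,.05),("S",(.505,-.252),.02,.09)):
    m=(np.abs(x-cx)<.04)&(np.abs(y-cy)<.035)&(z>lo)&(z<hi); P=W[m]
    q=(P[:,:2]*1000).astype(np.float32); C=np.cov(q.T); w,v=np.linalg.eigh(C)
    print(n,m.sum(),P.mean(0),P.min(0),P.max(0),cv2.minAreaRect(q),"extents",np.sqrt(12*w),"yaw of long axis",np.degrees(np.arctan2(-v[0,1]*np.sign(v[1,1]),abs(v[1,1]))))
m=(np.abs(z-.073)<.009)&(np.abs(x-.505)<.14)&(np.abs(y-.166)<.18)
l=cv2.connectedComponentsWithStats(cv2.erode(m.astype(np.uint8),np.ones((3,3))),connectivity=4)
i=1+np.argmax(l[2][1:,4]); k=cv2.dilate((l[1]==i).astype(np.uint8),np.ones((3,3)))>0; P=W[k&m]
q=(P[:,:2]*1000).astype(np.float32);C=np.cov(q.T); w,v=np.linalg.eigh(C)
print(P.mean(0),cv2.minAreaRect(q),np.sqrt(12*w),v)
A=np.c_[P[:,:2]-P[:,:2].mean(0),np.ones(len(P))]; print(np.linalg.lstsq(A,P[:,2],rcond=None)[0])
E
```

```text
A 135 [ 0.4589 -0.1747  0.0424] [ 0.4456 -0.1945  0.0362] [ 0.4726 -0.1564  0.0473] ((459.0896911621094, -174.9123992919922), (37.43568420410156, 23.846906661987305), 84.06010437011719) extents [24.2715 38.687 ] yaw of long axis -2.947074671699562
B 143 [ 0.494  -0.3211  0.0421] [ 0.4819 -0.3405  0.0361] [ 0.506  -0.3019  0.0471] ((493.91693115234375, -321.10614013671875), (38.6607551574707, 23.89202880859375), 89.39665222167969) extents [25.0738 38.9487] yaw of long axis -5.416556916901097
S 156 [ 0.5004 -0.2482  0.0496] [ 0.4935 -0.276   0.0205] [ 0.5111 -0.2267  0.0796] ((501.98406982421875, -251.57794189453125), (49.24842071533203, 16.741647720336914), 88.02993774414062) extents [14.7074 47.7406] yaw of long axis -6.598375043860286
[0.5041 0.163  0.0733] ((504.51666259765625, 161.36019897460938), (105.17157745361328, 302.0344543457031), 16.73943519592285) [104.8893 302.3958] [[-0.9558 -0.294 ]
 [-0.294   0.9558]]
[-0.0011 -0.0007  0.0733]
```

Measurements agree with the given sizes: A at (0.459,-0.175), B at (0.494,-0.321), tray middle at (0.504,0.162) with yaw 16.9°. Moving above A.

Emit:
send_rows(rows=[[6, [4.2, -3.4, 0], 0], [6, [4.2, -3.4, 0], 0], [6, [4.2, -3.4, 0], 0], [6, [4.2, -3.4, 0], 0], [6, [4.2, -3.4, 0], 0], [6, [4.2, -3.4, 0], 0], [6, [4.2, -3.4, 0], 0], [6, [4.2, -3.4, 0], 0], [6, [4.2, -3.4, 0], 0], [6, [0, 0, 0], -10]], newtons=60)

```text
t: 1.35
tool_pos: [0.4627, -0.1744, 0.2308]
tool_rot: [-3.036, -0.805, 0.0]
contact_force: [0.3, -0.3, -0.4]
opening: 0.06
grip_force: 0.0
```

Emit:
send_rows(rows=[[6, [0, 0, 1], -10], [6, [0, 0, 1], -10], [6, [0, 0, 1], -10], [6, [0, 0, 1], -10], [6, [0, 0, 1], -10], [6, [0, 0, 1], -7.5], [6, [0, 0, 0], 0]])

```text
t: 2.22
tool_pos: [0.4608, -0.177, 0.1699]
tool_rot: [-2.286, -2.151, 0.001]
contact_force: [-0.7, -1.1, 0.1]
opening: 0.06
grip_force: 0.0
```

```bash
cat >> h.py <<'E'
def pose(): 
    o=ctrl.get_obs(); M=R.from_rotvec(o["tool_rot"]).as_matrix(); return o,np.array(o["tool_pos"]),M
def goto(x,y,z,yaw):
    o,p,M=pose(); d=M.T@(np.array([x,y,z])-p)*100
    a=np.degrees(np.arctan2(M[1,1],M[0,1])); t=(yaw-a+90)%180-90
    print("t",o["t"],"pos",p.round(4),"yaw",a.round(2),"F",np.round(o["contact_force"],1),"open",round(o["opening"],4)); print("shift cm now",d.round(2),"turn",-t.round(1))
    a=np.radians(a+t); Y=np.array([np.cos(a),np.sin(a),0]); X=np.cross(Y,[0,0,-1]); D=np.array([x,y,z])-p
    print("shift after turn",(100*np.array([D@X,D@Y,-D[2]])).round(2))
E
python3 - <<'E'
from h import *
goto(.459,-.175,.009,-3)
i=ctrl.get_image("wrist"); save(i,"w.png"); np.savez("w.npz",**i)
W=cloud(i); z=W[:,:,2]
m=(np.abs(W[:,:,0]-.459)<.04)&(np.abs(W[:,:,1]+.175)<.04)&(z>.037)&(z<.05); P=W[m]
if len(P):
    print(len(P),P.mean(0),P.min(0),P.max(0),cv2.minAreaRect((P[:,:2]*1000).astype(np.float32)))
E
```

```text
t 2.225 pos [ 0.4608 -0.177   0.1699] yaw -3.46 F [-0.7 -1.1  0.1] open 0.06
shift cm now [ 0.17 -0.15 16.09] turn -0.5
shift after turn [ 0.19 -0.19 16.09]
847 [ 0.45992454 -0.17119487  0.04145974] [ 0.44722102 -0.19220628  0.03706051] [ 0.47269789 -0.15241307  0.0437064 ] ((460.04779052734375, -172.331787109375), (38.33098602294922, 23.59232521057129), 85.24200439453125)
```

View pics/w.png

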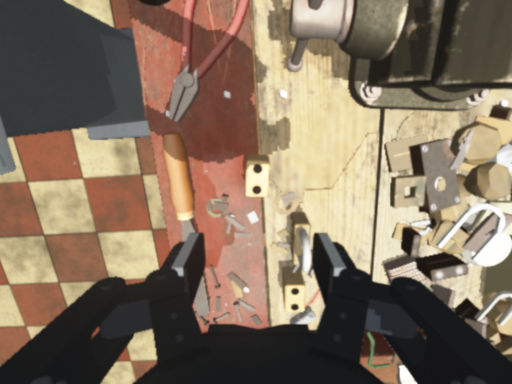

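The wrist view shows body A at (258,175) and B at (294,292), next to the shackle one at (302,250). A lines up with both measurements at (0.460,-0.173). Descending and gripping.

Emit:
send_rows(rows=[[6, [0.35, -0.1, 2], 1], [6, [0, 0, 3], 0], [6, [0, 0, 3], 0], [6, [0, 0, 3], 0], [6, [0, 0, 2.5], 0], [6, [0, 0, 1.5], 0], [6, [0, 0, 1.1], 0], [6, [0, 0, 0], 0]])

```text
t: 3.28
tool_pos: [0.4605, -0.1738, 0.0097]
tool_rot: [-2.304, -2.134, 0.0]
contact_force: [0.3, -0.4, 0.1]
opening: 0.0599
grip_force: 0.0
```

Emit:
send_rows(rows=[[1.5, [0, 0, 0], 0], [1.5, [0, 0, 0], 0], [1.5, [0, 0, 0], 0], [1.5, [0, 0, 0], 0], [1.5, [0, 0, 0], 0], [1.5, [0, 0, 0], 0], [1.5, [0, 0, 0], 0]], newtons=60)

```text
t: 4.15
tool_pos: [0.4616, -0.1745, 0.0115]
tool_rot: [2.303, 2.134, 0.001]
contact_force: [-1.1, -0.0, 5.6]
opening: 0.0233
grip_force: 60.0
```

Emit:
send_rows(rows=[[1.5, [0, 0, -1], 0], [1.5, [0, 0, -2], 0], [1.5, [0, 0, -3], 0], [1.5, [0, 0, -4], 0], [1.5, [0, 0, -3], 0], [1.5, [0, 0, -2], 0], [1.5, [0, 0, 0], 0]])

```text
t: 5.03
tool_pos: [0.4616, -0.1743, 0.1618]
tool_rot: [2.302, 2.133, 0.002]
contact_force: [-0.4, -0.1, -3.5]
opening: 0.0233
grip_force: 59.2
```

```bash
python3 - <<'E'
from h import *
goto(.484,.229,.16,16.9)
E
```

```text
t 5.025 pos [ 0.4616 -0.1743  0.1618] yaw -4.37 F [-0.4 -0.1 -3.5] open 0.0233
shift cm now [40.38 -0.84  0.13] turn -21.3
shift after turn [37.93 13.87  0.18]
```

Held firmly (weight −3.5 N). Passing in front of the vice.

Emit:
send_rows(rows=[[1.5, [0.5, -2, 0], 0], [1.5, [1, -3, 0], 0], [1.5, [3, -2, 0], 0], [1.5, [4.5, 0, 0], 0], [1.5, [5, 0, 0], 0], [1.5, [5, 0, 0], 0], [1.5, [5, 0, 0], 0], [1.5, [5, 0, 0], 0], [1.5, [4.5, 1, 0], 0], [1.5, [3, 2, 0], 0]])

```text
t: 6.28
tool_pos: [0.4473, 0.1948, 0.1581]
tool_rot: [-2.301, -2.137, 0.004]
contact_force: [0.3, 0.6, -2.4]
opening: 0.023
grip_force: 59.8
```

Emit:
send_rows(rows=[[1.5, [2, 2, 0], 0], [1.5, [1.9, 1.2, 0], 0], [1.5, [0, 0, 0], -7.3], [1.5, [0, 0, 0], -7], [1.5, [0, 0, 0], -7], [1.5, [0, 0, 0], 0]])

```text
t: 7.02
tool_pos: [0.4825, 0.2291, 0.1582]
tool_rot: [-1.871, -2.521, 0.004]
contact_force: [0.5, 0.6, -3.2]
opening: 0.0233
grip_force: 59.7
```

```bash
python3 - <<'E'
from h import *
goto(.484,.229,.09,16.9)
i=ctrl.get_image("wrist"); j=ctrl.get_image("top")
cv2.imwrite("pics/p.png",cv2.resize(np.hstack([i["frame"],j["frame"][100:292,100:356].repeat(2,0).repeat(2,1)])[:,:,::-1],(800,300)))
E
```

```text
t 7.025 pos [0.4825 0.2291 0.1582] yaw 16.84 F [ 0.5  0.6 -3.2] open 0.0233
shift cm now [-0.06  0.16  6.82] turn -0.1
shift after turn [-0.06  0.14  6.82]
```

View pics/p.png

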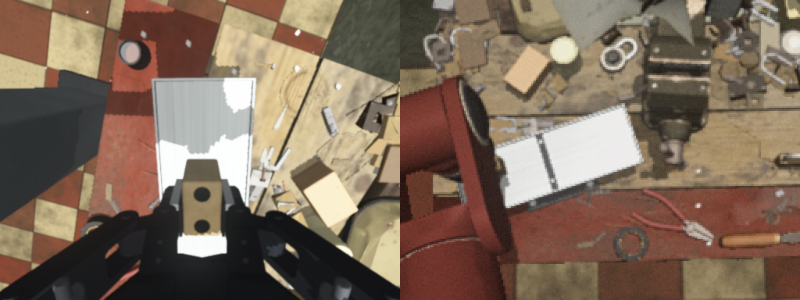

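The body sits centred over the left half: in the wrist view at (202,200) between tray edges 153 and 253. Lowering.

Emit:
send_rows(rows=[[1.5, [0, 0.1, 1], 0], [1.5, [0, 0, 2], 0], [1.5, [0, 0, 2], 0], [1.5, [0, 0, 1.2], 0], [1.5, [0, 0, 0.6], 0], [1.5, [0, 0, 0.2], 0], [1.5, [0, 0, 0.2], 0], [1.5, [0, 0, 0.2], 0], [1.5, [0, 0, 0], 0]])

```text
t: 8.25
tool_pos: [0.4848, 0.2298, 0.0865]
tool_rot: [1.87, 2.524, 0.0]
contact_force: [-0.2, -0.7, -1.8]
opening: 0.023
grip_force: 59.7
```

Emit:
send_rows(rows=[[1.5, [0, 0, 0.15], 0], [1.5, [0, 0, 0.15], 0], [1.5, [0, 0, 0.15], 0], [1.5, [0, 0, 0.15], 0], [1.5, [0, 0, 0], 0]])

```text
t: 8.88
tool_pos: [0.4847, 0.2298, 0.0803]
tool_rot: [1.87, 2.524, 0.0]
contact_force: [-0.7, 0.8, -1.5]
opening: 0.0235
grip_force: 60.0
```

Emit:
send_rows(rows=[[1.5, [0, 0, 0.15], 0], [1.5, [0, 0, 0.15], 0], [1.5, [0, 0, 0.15], 0], [1.5, [0, 0, 0.1], 0], [1.5, [0, 0, 0], 0]])

```text
t: 9.5
tool_pos: [0.4848, 0.2299, 0.0749]
tool_rot: [1.87, 2.524, 0.001]
contact_force: [-1.3, 1.6, -0.8]
opening: 0.0232
grip_force: 60.0
```

Emit:
send_rows(rows=[[1.5, [0, 0, 0.1], 0], [1.5, [0, 0, 0.1], 0], [1.5, [0, 0, 0], 0]])

```text
t: 9.88
tool_pos: [0.4848, 0.2299, 0.0729]
tool_rot: [1.87, 2.524, 0.001]
contact_force: [-1.0, 3.6, -0.3]
opening: 0.0228
grip_force: 60.2
```

Emit:
send_rows(rows=[[1.5, [0, 0, 0.1], 0], [1.5, [0, 0, 0.1], 0], [1.5, [0, 0, 0], 0], [1.5, [0, 0, 0], 0]], newtons=20)

```text
t: 10.38
tool_pos: [0.4849, 0.23, 0.0726]
tool_rot: [-1.87, -2.524, -0.0]
contact_force: [-4.8, 2.2, 9.9]
opening: 0.023
grip_force: 61.6
```

Emit:
send_rows(rows=[[2.6, [0, 0, -0.05], 0], [3, [0, 0, 0], 0], [4, [0, 0, 0], 0], [4.6, [0, 0, 0], 0], [4.6, [0, 0, 0], 0]])

```text
t: 11.0
tool_pos: [0.4846, 0.2297, 0.0712]
tool_rot: [-1.87, -2.524, 0.0]
contact_force: [-0.6, -0.1, 0.5]
opening: 0.046
grip_force: 0.0
```

Emit:
send_rows(rows=[[4.6, [0, 0, -0.6], 0], [4.6, [0, 0, -1.5], 0], [4.6, [0, 0, -3], 0], [4.6, [0, 0, -3.5], 0], [4.6, [0, 0, -3], 0], [4.6, [0, 0, 0], 0]])

```text
t: 11.75
tool_pos: [0.4868, 0.2305, 0.192]
tool_rot: [1.867, 2.52, 0.01]
contact_force: [-0.4, 0.2, 0.4]
opening: 0.0459
grip_force: 0.0
```

```bash
cat > look.py <<'E'
from h import *
import sys
np.set_printoptions(precision=4,suppress=True)
i=ctrl.get_image("wrist"); save(i,sys.argv[1]); W=cloud(i); f=i["frame"]
mid=np.array([.5043,.1622]); a=np.radians(16.9); X=np.array([np.cos(a),np.sin(a)]); Y=np.array([-np.sin(a),np.cos(a)])
d=W[:,:,:2]-mid; tx=d@X*1000; ty=d@Y*1000; z=W[:,:,2]*1000
hsv=cv2.cvtColor(f,cv2.COLOR_RGB2HSV)
for s in(1,-1):
    m=(np.abs(tx)<50)&(s*ty>15)&(s*ty<150)&(z>92)&(z<135)
    n,l,st,c=cv2.connectedComponentsWithStats(m.astype(np.uint8))
    for k in range(1,n):
        if st[k,4]<150: continue
        q=l==k; zt=np.percentile(z[q],90); q&=z>zt-8
        print(s,st[k],"tray x,y,z of top",tx[q].mean(),ty[q].mean(),z[q].mean(),"span",np.ptp(tx[q]),np.ptp(ty[q]))
for s in(1,-1):
    m=(np.abs(tx)<44)&(s*ty>10)&(s*ty<140)&(z>40)&(z<92)
    if m.sum()>100:
        A=np.c_[ty[m],np.ones(m.sum())]; print("floor slope",s,np.linalg.lstsq(A,z[m],rcond=None)[0],m.sum())
goto(.4945,-.322,.16,-5.4)
E
python3 look.py w2.png
```

```text
1 [ 242  162   27   42 1091] tray x,y,z of top 1.62375575853782 81.09452649480096 98.37682523727725 span 23.21132561820967 36.46154213841379
floor slope 1 [-0.2031 72.0531] 9619
floor slope -1 [-0.2024 71.9675] 5289
t 11.8 pos [0.4856 0.2301 0.1895] yaw 16.93 F [-1.7  0.5 -0.4] open 0.046
shift cm now [-53.07 -15.23   2.89] turn 22.3
shift after turn [-54.88   6.08   2.95]
```

View pics/w2.png

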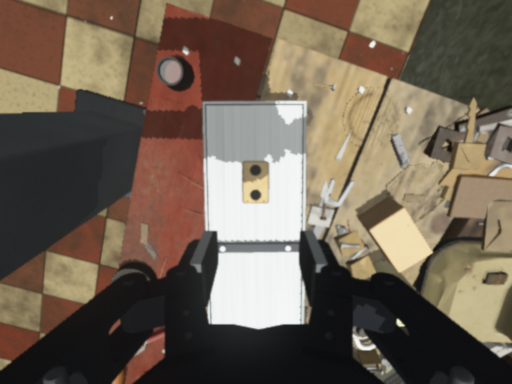

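Body 1 (242–269, 162–204 px) stands flat on the left half at tray (1.6, +72) mm, with the tray on its stop as expected. Going back for B.

Emit:
send_rows(rows=[[5, [0, 0, 0], 7.5], [5, [0, 0, 0], 7.5], [5, [0, 0, 0], 7.3], [5, [-2, -3, 0], 0], [5, [-4, -3.5, 0], 0], [5, [-5, -1.5, 0], 0], [5, [-5.5, 0, 0], 0], [5, [-5.5, 0, 0], 0], [5, [-5.5, 0, 0], 0], [5, [-5.5, 0, 0], 0]])

```text
t: 13.05
tool_pos: [0.3729, -0.0926, 0.1859]
tool_rot: [-2.322, -2.114, 0.001]
contact_force: [1.0, -0.2, 0.1]
opening: 0.0501
grip_force: 0.0
```

Emit:
send_rows(rows=[[5, [-5.5, 0, 0], 0], [5, [-5.5, 1.5, 0], 0], [5, [-5, 3.5, 0], 0], [5, [-3.5, 4.5, 0], 0], [5, [-2, 3, 0.5], 0], [5, [-0.3, 1.5, 0.5], 0], [5, [0, 0, 0], 0]])

```text
t: 13.92
tool_pos: [0.4925, -0.3209, 0.1748]
tool_rot: [-2.32, -2.112, 0.001]
contact_force: [-0.0, 0.9, 0.5]
opening: 0.0502
grip_force: 0.0
```

```bash
python3 - <<'E'
from h import *
i=ctrl.get_image("wrist"); save(i,"w3.png"); W=cloud(i); z=W[:,:,2]
for c,lo,hi in(((.494,-.3225),.036,.05),((.502,-.2516),.02,.09)):
    m=(np.abs(W[:,:,0]-c[0])<.035)&(np.abs(W[:,:,1]-c[1])<.033)&(z>lo)&(z<hi); P=W[m]
    if len(P): print(len(P),P.mean(0).round(4),P.min(0).round(4),P.max(0).round(4),cv2.minAreaRect((P[:,:2]*1000).astype(np.float32)))
goto(.4945,-.3235,.011,-5)
E
```

```text
819 [ 0.495  -0.3186  0.0415] [ 0.4826 -0.3393  0.0362] [ 0.5071 -0.3004  0.0438] ((494.7149658203125, -319.56463623046875), (38.49296188354492, 23.890504837036133), 85.22682189941406)
982 [ 0.5041 -0.249   0.0533] [ 0.4945 -0.2748  0.0206] [ 0.5141 -0.2249  0.0765] ((504.1600036621094, -249.9137420654297), (49.97528839111328, 18.392004013061523), 88.10504150390625)
t 13.975 pos [ 0.4922 -0.3208  0.1754] yaw -5.36 F [-0.1  0.9 -0.6] open 0.0502
shift cm now [-0.29  0.3  16.44] turn -0.4
shift after turn [-0.25  0.25 16.44]
```

View pics/w3.png

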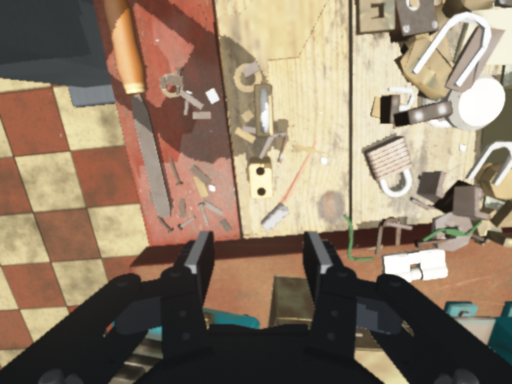

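B is at (261,180) px, giving (0.495,-0.320). The shackle padlock at (264,110) ends at y=-0.275, so I'm grasping 3 mm off centre, away from it.

Emit:
send_rows(rows=[[5, [-0.25, 0.25, 2], 0], [5, [0, 0, 3], 0], [5, [0, 0, 3], 0], [5, [0, 0, 3], 0], [5, [0, 0, 2.5], 0], [5, [0, 0, 1.6], 0], [5, [0, 0, 1.1], 0], [5, [0, 0, 0], 0]])

```text
t: 14.98
tool_pos: [0.4949, -0.3238, 0.0146]
tool_rot: [-2.322, -2.114, 0.0]
contact_force: [-0.6, 0.1, -0.9]
opening: 0.0502
grip_force: 0.0
```

Emit:
send_rows(rows=[[1.5, [0, 0, 0], 0], [1.5, [0, 0, 0], 0], [1.5, [0, 0, 0], 0], [1.5, [0, 0, 0], 0], [1.5, [0, 0, 0], 0], [1.5, [0, 0, 0], 0]], newtons=60)

```text
t: 15.72
tool_pos: [0.4961, -0.3249, 0.0167]
tool_rot: [2.321, 2.113, 0.0]
contact_force: [-1.4, 0.9, 6.1]
opening: 0.0228
grip_force: 59.2
```

Emit:
send_rows(rows=[[1.5, [0, 0, -1], 0], [1.5, [0, 0, -2], 0], [1.5, [0, 0, -3.5], 0], [1.5, [0, 0, -4], 0], [1.5, [0, 0, -4], 0], [1.5, [0, 0, -2], 0], [1.5, [0, 0, 0], 0]])

```text
t: 16.6
tool_pos: [0.496, -0.3248, 0.1823]
tool_rot: [2.32, 2.112, 0.001]
contact_force: [-0.5, -0.4, -3.3]
opening: 0.0232
grip_force: 58.7
```

```bash
python3 - <<'E'
from h import *
goto(.526,.0905,.17,16.9)
E
```

```text
t 16.6 pos [ 0.496  -0.3248  0.1823] yaw -5.37 F [-0.5 -0.4 -3.3] open 0.0232
shift cm now [41.63 -0.91  1.14] turn -22.3
shift after turn [38.86 14.94  1.23]
```

Emit:
send_rows(rows=[[1.5, [0.5, -2, 0], 0], [1.5, [1, -4, 0], 0], [1.5, [2, -4.5, 0], 0], [1.5, [4, -2.5, 0], 0], [1.5, [5.5, 0, 0], 0], [1.5, [5.5, 0, 0], 0], [1.5, [5.5, 0, 0], 0], [1.5, [5.5, 0, 0], 0], [1.5, [5, 0, 0], 0], [1.5, [4, 0, 0], 0]])

```text
t: 17.85
tool_pos: [0.4004, 0.0732, 0.1778]
tool_rot: [-2.32, -2.115, 0.004]
contact_force: [1.4, -0.6, -3.2]
opening: 0.0231
grip_force: 59.3
```

Emit:
send_rows(rows=[[1.5, [2, 0, 0], 0], [1.5, [1, 0, 0], 0], [1.5, [0, 0, 0], -7.3], [1.5, [0, 0, 0], -7.5], [1.5, [0, 0, 0], -7.5], [1.5, [-0.8, 2, 0], 0], [1.5, [-1.4, 3.5, 0], 0], [1.5, [-1.4, 3.5, 0], 0], [1.5, [-0.9, 2.2, 0], 0], [1.5, [0, 0, 0], 0]])

```text
t: 19.1
tool_pos: [0.5254, 0.0897, 0.1788]
tool_rot: [-1.871, -2.521, 0.003]
contact_force: [0.0, 0.4, -4.0]
opening: 0.0229
grip_force: 59.5
```

```bash
python3 - <<'E'
from h import *
goto(.5265,.089,.105,16.9)
i=ctrl.get_image("wrist"); save(i,"w4.png")
E
```

```text
t 19.1 pos [0.5254 0.0897 0.1788] yaw 16.83 F [ 0.   0.4 -4. ] open 0.0229
shift cm now [-0.1   0.1   7.38] turn -0.1
shift after turn [-0.09  0.08  7.38]
```

View pics/w4.png

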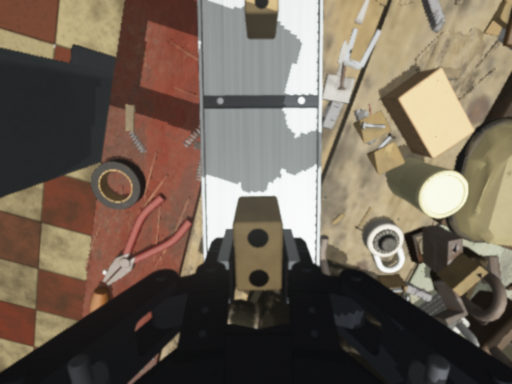

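Body B (258,245 px) is centred over the right half between the edges at 200 and 322. Lowering.

Emit:
send_rows(rows=[[1.5, [-0.1, 0.1, 1], 0], [1.5, [0, 0, 2], 0], [1.5, [0, 0, 2], 0], [1.5, [0, 0, 1], 0], [1.5, [0, 0, 0.6], 0], [1.5, [0, 0, 0.3], 0], [1.5, [0, 0, 0.15], 0], [1.5, [0, 0, 0.15], 0], [1.5, [0, 0, 0.15], 0], [1.5, [0, 0, 0.15], 0]])

```text
t: 20.4
tool_pos: [0.5266, 0.09, 0.1057]
tool_rot: [1.87, 2.523, 0.001]
contact_force: [-0.2, -1.4, -1.5]
opening: 0.0228
grip_force: 59.5
```

Emit:
send_rows(rows=[[1.5, [0, 0, 0.15], 0], [1.5, [0, 0, 0.15], 0], [1.5, [0, 0, 0.15], 0], [1.5, [0, 0, 0.15], 0], [1.5, [0, 0, 0.15], 0], [1.5, [0, 0, 0], 0]])

```text
t: 21.15
tool_pos: [0.5262, 0.0901, 0.0977]
tool_rot: [-1.87, -2.524, -0.0]
contact_force: [1.3, -0.1, -0.7]
opening: 0.0232
grip_force: 59.6
```

```bash
python3 look.py w5.png
```

```text
-1 [ 204  200  110  103 5990] tray x,y,z of top 0.35689352906564076 -68.71502407255134 124.11691969894645 span 50.197757714447775 37.99260331482571
floor slope 1 [-0.0948 71.5639] 13824
floor slope -1 [-0.0987 71.8563] 16929
t 21.2 pos [0.5262 0.0901 0.0977] yaw 16.93 F [ 1.7 -0.8 -0.9] open 0.0229
shift cm now [-38.5  -15.03  -6.23] turn 22.3
shift after turn [-41.33   0.72  -6.23]
```

Emit:
send_rows(rows=[[1.5, [0, 0, 0.15], 0], [1.5, [0, 0, 0.15], 0], [1.5, [0, 0, 0.15], 0], [1.5, [0, 0, 0.15], 0], [1.5, [0, 0, 0.1], 0], [1.5, [0, 0, 0.1], 0], [1.5, [0, 0, 0], 0]])

```text
t: 22.08
tool_pos: [0.5263, 0.0901, 0.0898]
tool_rot: [-1.87, -2.524, -0.0]
contact_force: [0.6, -2.0, -0.5]
opening: 0.023
grip_force: 59.8
```

```bash
python3 look.py w6.png
```

```text
-1 [ 197  205  123  103 6420] tray x,y,z of top 0.23925650355332906 -69.03587691209177 127.53838354981714 span 50.38741536604285 25.1952289722198
floor slope 1 [-0.0115 71.4999] 14587
floor slope -1 [-0.0114 71.8776] 17163
t 22.125 pos [0.5263 0.0901 0.0898] yaw 16.92 F [ 0.3 -1.7 -0.1] open 0.0231
shift cm now [-38.5  -15.04  -7.02] turn 22.3
shift after turn [-41.32   0.71  -7.02]
```

Emit:
send_rows(rows=[[1.5, [0, 0, 0.1], 0], [1.5, [0, 0, 0], 0], [2.6, [0, 0, 0], 0], [3, [0, 0, 0], 0], [4, [0, 0, 0], 0], [4.6, [0, 0, 0], 0], [4.6, [0, 0, 0], 0]])

```text
t: 23.0
tool_pos: [0.5262, 0.0901, 0.0888]
tool_rot: [-1.87, -2.524, -0.0]
contact_force: [0.2, -1.3, 0.4]
opening: 0.046
grip_force: 0.0
```

Emit:
send_rows(rows=[[4.6, [0, 0, -0.6], 0], [4.6, [0, 0, -1.5], 0], [4.6, [0, 0, -3], 0], [4.6, [0, 0, -3.5], 0], [4.6, [0, 0, -3], 0], [4.6, [0, 0, -2], 0], [4.6, [0, 0, 0], 0], [4.6, [0, 0, 0], 0], [4.6, [0, 0, 0], 0]])

```text
t: 24.12
tool_pos: [0.5254, 0.09, 0.2229]
tool_rot: [-1.869, -2.522, 0.003]
contact_force: [0.7, 0.1, 0.1]
opening: 0.0458
grip_force: 0.0
```

```bash
python3 look.py w7.png
```

```text
1 [ 247    0   30   46 1329] tray x,y,z of top 1.5039756743389228 67.03697329553239 112.98552453597853 span 24.004248136436246 29.64570026834668
-1 [ 247  160   26   43 1054] tray x,y,z of top 0.5251780646079452 -69.05051987234076 113.72100312841668 span 24.06068880233229 37.61589090920225
floor slope 1 [-0.0042 71.5772] 7445
floor slope -1 [-0.0041 71.752 ] 8202
t 24.175 pos [0.5255 0.09   0.2231] yaw 16.93 F [0.4 1.  0.1] open 0.046
shift cm now [-38.52 -14.94   6.33] turn 22.3
shift after turn [-41.31   0.79   6.31]
```

View pics/w7.png

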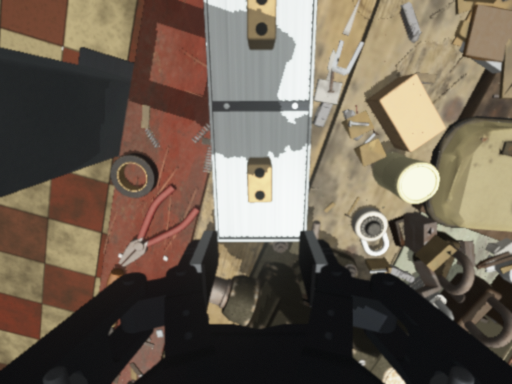

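Both bodies stand on the tray at (262,25) and (260,180) px, and the tray tilt is about −0.004 rad. I'll pause briefly and hand in.

Emit:
send_rows(rows=[[4.6, [0, 0, 0], 0], [4.6, [0, 0, 0], 0], [4.6, [0, 0, 0], 0], [4.6, [0, 0, 0], 0], [4.6, [0, 0, 0], 0], [4.6, [0, 0, 0], 0], [4.6, [0, 0, 0], 0], [4.6, [0, 0, 0], 0]])

```text
t: 25.18
tool_pos: [0.5262, 0.09, 0.2248]
tool_rot: [-1.87, -2.524, 0.0]
contact_force: [0.5, 0.6, -0.5]
opening: 0.0461
grip_force: 0.0
```

```bash
python3 look.py w8.png | grep slope; python3 -c "
from station import ctrl; print(ctrl.finish_job())"
```

```text
floor slope 1 [-0.004  71.5756] 7417
floor slope -1 [-0.0039 71.779 ] 8113
the job is handed in; nothing more can be done
None
```

I handed the job in at about 25 s: both brass bodies stand on the tray, about 70 mm either side of the middle bar, and the tray is at rest, level to about 0.004 rad; the shackle padlock was left standing where it was (no verdict was returned).

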